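# Level the desk shelf and check it under load

## Robot

A 6-joint arm with a two-finger parallel gripper is mounted at the origin on a cart in front of the work surface, level with it; the furniture and walls round the work are solid. World frame = base frame: x ahead of the robot, y to its left, z up, the work surface at z = 0. Lengths are in mm, angles in rad, forces in N, time in s.
With the tool pointing down it reaches from about 225 to 725 mm from the base axis. Payload 3.1 kg.
Tool frame: the origin (TCP) lies midway between the tips of the shut fingers; the grasp point (between the pads) lies 19 mm behind it; z points along the fingers, y is the line along which they close (so a half turn about z gives the same grasp; the last joint's range is limited). The gripper opens to 85 mm and grips with 20 to 120 N. Pads are 22 mm wide; open, the fingers measure 114 mm over their backs; the gripper's body (76 mm by 85 mm) begins 54 mm behind the grasp point. The pads swing forward as they close: fully open they stand 13 mm farther back than shut.
Start: joints at [0.997, 0.048, 0.099, 1.622, 0, 1.443], TCP at [226.375, 473.679, 231.312] pointing down, gripper open.
Joint ranges: [-2.91, 2.91], [-0.99, 1.94], [-1.21, 1.42], [-2.12, 2.29], [-1.49, 1.47], [-3.14, 3.14]. Speed limits (rad/s): [2.79, 2.79, 3.14, 3.14, 3.14, 3.14].

## Interface

Orientations are given as a unit quaternion [w, x, y, z].
In Python, from plant import manip, optics, workorder, finder gives the robot as it stands.
- The arm moves only by the tool carry_out, never from a script. Its argument "deltas" is a list of rows, each a list of 7 numbers: the opening in per cent of the stroke, from 0 (shut) to 100 (fully open), then the shift along the tool's x, y, z in units of 30 mm (1.0 is 30 mm), then the turn, a rotation vector about the tool's x, y, z in rad. In form: [[hand, dx, dy, dz, wx, wy, wz], ...]. A call has 1 to 12 rows; each row shifts and turns the commanded pose from where the row before left it, along the tool's axes as they then stand; what a row does not reach is not made up. A row lasts 1/10 s, in which the tool goes at most 50 mm and 8.59 degrees, less where a joint would pass 70% of its speed; a pose out of reach is approached as far as the arm can. A call is refused whole if a number of a shift passes 1 or a number of a turn 0.15, either way. A call with a gripper value outside its range is refused whole. The fingers move at their own pace and stop on an object; "squeeze" is the grip in N (left out, the last holds). Time passes only in rows, so rows that do not move let the fingers close. It gives the time, the measured TCP pose, the force, the opening and the grip force at its end, in the units of the state.
- manip.state(): the state, without advancing time (a new reading comes with each control period).
- optics.camera(name): name is "side" or "top"; returns (picture, depth): 384x512x3 uint8, red, green, blue; 384x512 float32, mm along the optical axis (not along the pixel's ray), 0 where there is no reading.
- optics.camera_info(name): a dict with "camera_matrix" (3x3 intrinsics, pixels), "rvec" (rotation vector, rad) and "tvec" (3), from world to camera coordinates, as OpenCV has them. Camera axes: x right, y down, z forward; pixel columns grow to the right and rows downward; lengths in mm; the calibration is good to about 2 mm. A picture is of the moment at which its call begins. camera_info takes no time and is no camera call.
- workorder.hand_in(): hands the job in; it is judged then, once.
Trained networks look in the newest picture that a camera, given by its name, has taken for a name from the list of things; names that differ only in an ending like _2 or _b are one class to them, and where a whole thing is asked for, a point or a joint stands for the part that bears it (a point fixed in the world has none). Each returns a list of dicts, best first, with "conf" (0 to 1); they miss things now and then, are a little off and sometimes report something else, mostly with a low value. They report only what shows in the picture. A call takes as long as a camera call. They do not tell look-alikes from the thing itself.
- finder.look_for(camera, label): "bbox" ([centre column, centre row, width, height] in pixels, round what is visible of it).
- finder.tip_of(camera, label): "uv" ([column, row] in pixels: a listed point, or the origin of a listed thing).
The state is a dict: "clock": time; "joints": joint angles; "qvel": joint speeds; "effort": joint torques, N m; "position": TCP position; "eef_rot": TCP orientation; "contact_force": force on the tool from outside, world axes, zero at the start; "wrist_torque": the same for the moment, N m; "grip_width": opening from 0.0 (shut) to 1.0 (fully open); "gripper_force": force on a finger pad.
Only numpy, scipy, OpenCV 4.12 (cv2) and the standard library are available. Lean on these libraries where they do the work, as an engineer would, in place of code of your own. Each camera call takes 0.05 s, during which the arm holds its last target. There are 200 camera calls.

## Task

Set the blue spirit level lengthwise inside the outline marked on the small desk shelf and let go of it, then turn the black knob of the shelf's levelling foot until the bubble rests between the two lines of the vial. Then check the shelf under load: press down on the level with the fingertips, firmly but not hard (about 10 N), and finish while still pressing, with the bubble still between the lines and the level still in its outline. Leave the stapler, the tape measure and the glue stick alone.

Things in the scene. Friction and masses are not known exactly. Their poses are not given: they have to be found in the camera images.
- level: loose blue spirit level, a bar 26 (x) x 140 (y) x 30 (z) mm, about 0.2 kg, black rubber ends; origin at the centre of its underside, y along it, z up. Solid all over: grip its sides at the middle (26 mm); its whole flat top, clear window over the vial included, can be pressed. Either way round will do. Lies on the worktop left or right of the shelf, roughly end-on to the robot
- bubble (a joint): position (m) of the pale bubble in the level's green vial along the level's own +y; 0 is the middle, range +-0.022. It drifts to the higher end, 5.5 mm per 0.01 rad of slope, and settles in about 1.5 s. The bubble is 16 mm long, the two black lines stand 10.5 mm either side of the middle: between them means within 0.003
- riser: the fixed base of the desk shelf, standing on the worktop: a dark leg panel at its +y end and the rubber foot at its -y end; origin on the worktop below the middle of the shelf board, y along the board, z up. Its place and yaw vary
- shelf: pale wooden shelf board, 130 (x) x 340 (y) x 16 (z) mm, hinged on the leg panel; origin on the hinge line, 150 mm toward +y and 47 mm above the riser's origin, y along the board, z its normal. Level, its top is 68 mm above the worktop. At the start the knob end is 4 to 10 mm too low; the board stays where the knob sets it, also under a press
- shelf_mid (a point): centre of the marked outline (four black corner marks, 46 x 164 mm) on the board's top face, 30 mm toward +y from the board's middle; the level belongs here, its length along y of this frame; axes as the shelf's
- knob_grip (a point): on the axis of the round black knob (40 mm across, head 12 to 46 mm above the board's top) at the board's -y end, 165 mm from shelf_mid; 32 mm above the board's top. Clockwise from above raises this end: 0.0125 rad of slope (6.9 mm of bubble) per rad. Level is 1.2 to 2.6 rad from the start, the stop 2.6 rad further. Stiff (0.06 N m), stays where left; regrip at any angle
- stapler: loose red stapler, 150 (x) x 34 x 41 mm, on the other side of the shelf from the level; origin at the centre of its underside; leave alone
- tape_measure: loose yellow tape measure, 32 x 74 x 60 mm, behind the shelf; origin at the centre of its underside; leave alone
- glue_stick: loose standing glue stick, white and orange, 28 mm across, 92 mm high, behind the shelf; origin at the centre of its underside; leave alone
Not all that is in view belongs to the job. Of the things that look like the level, the middle-sized one is meant.

How it is judged:
By the outcome, as a careful person would: the job done as asked, in the order asked, and still so for the second after the job is handed in, while the arm keeps its last pose, push and grip.
It also fails if it takes over 72 s, if anything falls off the work surface, if the arm or the gripper's body presses on something with over 40 N, if the wrist force passes 120 N, or if a joint passes its speed limit or range.

## Working session

There is one attempt and no reset: what is moved stays moved. The work goes in short steps, Python scripts to look and compute and a tool call to move; the robot and the scene stay as the last step left them, time stands still between calls to the robot, and variables do not carry over. Pictures are saved under pics/ and viewed, at most 10 in all, crops included, and the job is handed in when it is done.

Besides the shell and the picture viewer there is one more tool, called after "Emit:" as name(argument=value, ...) on one line, values as JSON. carry_out: Moves the arm, as the interface text tells. Its arguments: {"type":"object","properties":{"deltas":{"type":"array"},"squeeze":{"type":"number"}},"required":["deltas"]}

```bash
mkdir -p pics; cat > h.py <<'E'
import numpy as np,cv2
from plant import manip,optics,workorder,finder
def cal(c):
    i=optics.camera_info(c);K=np.array(i["camera_matrix"],float);R=cv2.Rodrigues(np.array(i["rvec"],float))[0];return K,R,np.array(i["tvec"],float).ravel()
def ray(c,uv,z):
    K,R,t=cal(c);d=R.T@np.linalg.inv(K)@np.array([uv[0],uv[1],1.]);o=-R.T@t
    return o+d*(z-o[2])/d[2]
def px(c,p):
    K,R,t=cal(c);q=K@(R@np.array(p,float)+t);return q[:2]/q[2]
def shot(c,n=None,crop=None,s=1):
    p,d=optics.camera(c)
    if n:
        q=p if crop is None else p[crop[1]:crop[3],crop[0]:crop[2]]
        cv2.imwrite('pics/'+n,cv2.resize(q[:,:,::-1],None,fx=s,fy=s,interpolation=cv2.INTER_CUBIC))
    return p,d
E
python3 - <<'E'
from h import *
p,d=shot('top');p2,d2=shot('side')
cv2.imwrite('pics/a.png',np.vstack([p,p2])[:,:,::-1][:, :] if 0 else cv2.resize(np.hstack([p,p2])[:,:,::-1],(800,300)))
cv2.imwrite('pics/top0.png',cv2.resize(p[:,:,::-1],(800,600)));cv2.imwrite('pics/side0.png',cv2.resize(p2[:,:,::-1],(800,600)))
for c in('top','side'):
    K,R,t=cal(c);print(c,K[0,0],-R.T@t,R[2])
    for l in('level','riser','shelf','stapler','tape_measure','glue_stick'):
        print(l,[(np.round(x['bbox']),round(x['conf'],2)) for x in finder.look_for(c,l)])
    for l in('level','shelf_mid','knob_grip','bubble'):
        print(l,[(np.round(x['uv'],1),round(x['conf'],2)) for x in finder.tip_of(c,l)])
s=manip.state();print(s)
E
```

```text
top 407.6537125885577 [ 447.28167799   78.20209625 1319.13533661] [ 0.09560893 -0.00847439 -0.9953829 ]
level [(array([181., 232.,  23.,  44.]), 0.59), (array([123., 228.,  25.,  62.]), 0.57), (array([202., 191.,  17.,  26.]), 0.51), (array([284., 199., 113.,  46.]), 0.27)]
riser [(array([282., 198., 112.,  46.]), 0.81)]
shelf [(array([283., 198., 109.,  49.]), 0.63)]
stapler [(array([380., 229.,  12.,  50.]), 0.71)]
tape_measure [(array([282., 199., 106.,  50.]), 0.65), (array([310., 142.,  20.,  18.]), 0.6), (array([282., 196., 112.,  43.]), 0.4)]
glue_stick [(array([193., 140.,  10.,  12.]), 0.68)]
level [(array([126.5, 229.2]), 0.63), (array([179.9, 232.7]), 0.59), (array([203.9, 192.6]), 0.52)]
shelf_mid []
knob_grip [(array([326.3, 194.5]), 0.65)]Traceback (most recent call last):
  File "<stdin>", line 10, in <module>
ValueError: it knows: glue_stick, knob_grip, level, riser, shelf, shelf_mid, stapler, tape_measure
```

View pics/top0.png

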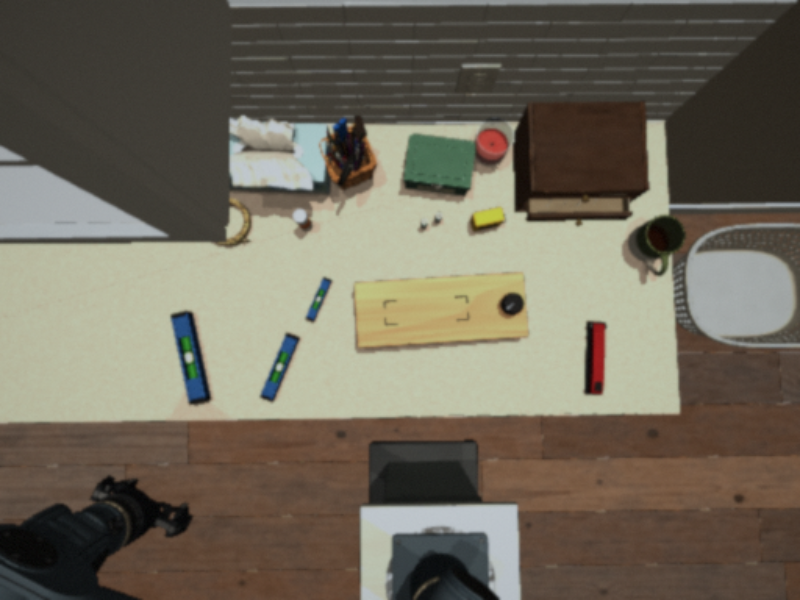

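View pics/side0.png

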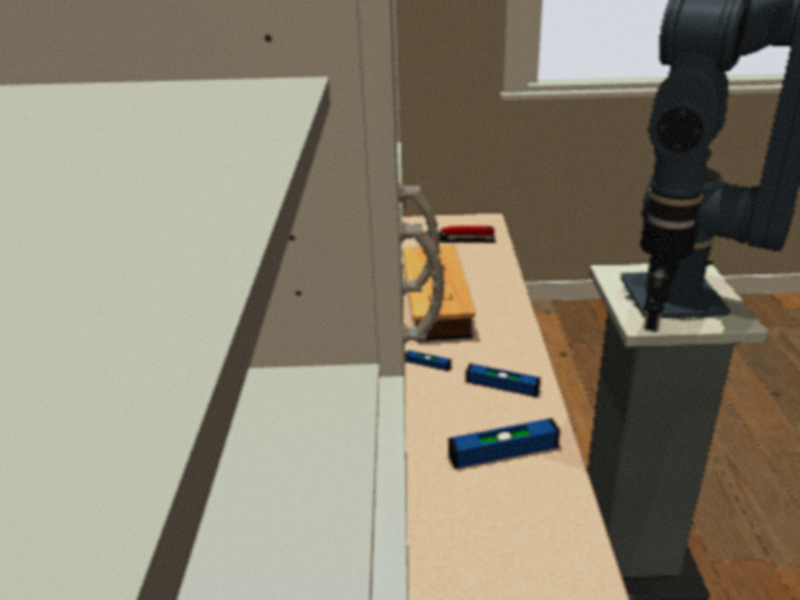

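The top view has three blue levels (512-px scale): large (121,228), middle (179,234), small (203,191). The middle-sized one at (179,234) is the one meant. The shelf outline centre is near (273,199), the knob at (327,194) and the stapler at (381,229).

```bash
python3 - <<'E'
from h import *
p,d=shot('top','crop1.png',(100,165,360,265),3)
hsv=cv2.cvtColor(p,cv2.COLOR_RGB2HSV)
m=((hsv[...,0]>100)&(hsv[...,0]<128)&(hsv[...,1]>110)).astype(np.uint8)
# include green/black/pale inside: use 'not tabletop' by darkness
m=cv2.morphologyEx(m,cv2.MORPH_CLOSE,np.ones((9,9)))
n,l,st,c=cv2.connectedComponentsWithStats(m)
for i in range(1,n):
    if st[i,4]>60 and st[i,1]>150 and st[i,1]<270:
        r=cv2.minAreaRect(np.argwhere(l==i)[:,::-1].astype(np.float32));b=cv2.boxPoints(r)
        w=np.array([ray('top',q,30) for q in b]);e=[np.linalg.norm(w[k]-w[k+1]) for k in range(2)]
        k=int(np.argmax(e));v=w[k+1]-w[k];print(np.round(r[0]),'ctr',np.round(w.mean(0)),'size',np.round(e),'ang',np.arctan2(v[1],v[0]))
# pale board rectangle
hs=hsv[185:225,230:335].reshape(-1,3);print(np.median(hs,0),hsv[250,300],hsv[170,280])
m=((hsv[...,1]>np.median(hs,0)[1]-35)&(hsv[...,0]<25)&(hsv[...,2]>110)).astype(np.uint8)
m[:165]=0;m[235:]=0;m[:,:215]=0;m[:,350:]=0
m=cv2.morphologyEx(m,cv2.MORPH_OPEN,np.ones((5,5)));cn=max(cv2.findContours(m,0,2)[0],key=cv2.contourArea)
r=cv2.minAreaRect(cn);b=cv2.boxPoints(r);w=np.array([ray('top',q,65) for q in b]);print(r,np.round(w),np.round([np.linalg.norm(w[k]-w[k-1]) for k in range(4)]))
k=finder.tip_of('top','knob_grip');print([(x['uv'],x['conf'],ray('top',x['uv'],92)) for x in k])
print([(x['uv'],x['conf'],ray('top',x['uv'],66)) for x in finder.tip_of('top','shelf_mid')])
print([(x['uv'],x['conf'],ray('top',x['uv'],0)) for x in finder.tip_of('top','level')+finder.tip_of('top','stapler')+finder.tip_of('top','riser')])
s=manip.state();print({k:np.round(s[k],3) for k in('clock','position','eef_rot','contact_force','grip_width')})
E
```

```text
[121. 228.] ctr [456. 497.  30.] size [ 39. 175.] ang -2.9148584745304342
[178. 235.] ctr [432. 317.  30.] size [130.  24.] ang -0.39193805318455255
[ 23. 100. 190.] [ 36  35 198] [ 33  34 196]
((281.71746826171875, 204.0630645751953), (31.21485710144043, 110.43639373779297), 84.36931610107422) [[ 556.  168.   65.]
 [ 585. -173.   65.]
 [ 489. -180.   65.]
 [ 460.  159.   65.]] [ 96. 342.  96. 339.]
[([327.7, 190.9], 0.44, array([ 558.82948709, -144.41803788,   92.        ]))]
[([272.0, 197.7], 0.71, array([542.13312651,  23.4161849 ,  66.        ]))]
[([202.2, 194.2], 0.73, array([561.16306146, 246.84618303,   0.        ])), ([181.8, 234.0], 0.63, array([433.59039798, 312.22744184,   0.        ])), ([380.9, 227.7], 0.85, array([ 445.88839252, -329.67925764,    0.        ])), ([281.4, 201.2], 0.66, array([535.3903827 ,  -9.78653747,   0.        ]))]
{'clock': np.float64(0.85), 'position': array([226.392, 473.685, 231.347]), 'eef_rot': array([0.   , 0.221, 0.975, 0.   ]), 'contact_force': array([ 0.544, -0.139,  0.754]), 'grip_width': np.float64(0.998)}
```

View pics/crop1.png

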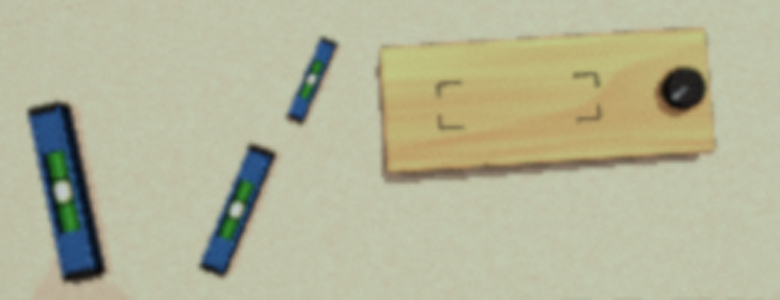

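The crop confirms it: the middle-sized level is centred at full-image (179,235). Outline corners are (246,193), (299,190), (300,205) and (247,208); the knob top is at (328,194).

```bash
cat >> h.py <<'E'
def plan(p,psi):
    s=manip.state();w,x,y,z=s['eef_rot'];from scipy.spatial.transform import Rotation as Ro
    M=Ro.from_quat([x,y,z,w]).as_matrix();d=np.array(p)-s['position']
    ps=np.arctan2(M[1,1],M[0,1]);t=(psi-ps+np.pi)%(2*np.pi)-np.pi
    print('clock',s['clock'],'pos',np.round(s['position'],1),'tilt',np.round(M[:,2],3),'psi',round(ps,3),'j6',s['joints'][5],'| shift tool units',np.round(M.T@d/30,3),'| wz',round(-t,3),'F',np.round(s['contact_force'],1))
E
python3 - <<'E'
from h import *
e=[ray('top',q,30) for q in((187.3,214.3),(171,255.3))];c=(e[0]+e[1])/2;v=e[0]-e[1];print(e,c,np.linalg.norm(v),np.arctan2(v[1],v[0]))
w=np.array([ray('top',q,65.5) for q in((246,193),(299.3,190),(300,204.7),(246.7,207.7))]);m=w.mean(0);u=(w[0]+w[3]-w[1]-w[2])/2
print('mid',m,np.linalg.norm(u),np.arctan2(u[1],u[0]),'short',np.linalg.norm(w[0]-w[3]))
uu=u/np.linalg.norm(u);print('knob pred',m-165*uu,'knob seen',ray('top',(328,194),108))
p,d=shot('top')
K,R,t=cal('top')
for q in[(240,200),(273,199),(310,200),(328,194),(179,235),(150,235)]:
    z=np.median(d[q[1]-1:q[1]+2,q[0]-1:q[0]+2]);print(q,R.T@(np.linalg.inv(K)@np.array([q[0],q[1],1.])*z-t))
plan([c[0],c[1],120],np.arctan2(v[1],v[0])+np.pi/2)
E
```

```text
[array([495.48288504, 289.91946174,  30.        ]), array([368.1584955 , 340.22964408,  30.        ])] [431.82069027 315.07455291  30.        ] 136.9036691138784 -0.3763044355141864
mid [538.62174282  20.2982387   65.5       ] 164.70973747560691 1.6154073915018634 short 45.44215440447894
knob pred [ 545.98012722 -144.53760139   65.5       ] knob seen [ 548.07224333 -142.14502503  108.        ]
(240, 200) [535.99196174 122.00608261  68.71804524]
(273, 199) [538.03494501  20.42450891  66.61717622]
(310, 200) [533.97046136 -94.31302551  61.36366212]
(328, 194) [ 548.11026879 -142.22815581  107.54307261]
(179, 235) [430.85195105 316.2009721   27.08881727]
(150, 235) [4.31657761e+02 4.14149433e+02 2.24835658e-02]
clock 0.9 pos [226.4 473.7 231.3] tilt [ 0. -0. -1.] psi 1.125 j6 1.4430102913150715 | shift tool units [-8.458 -1.817  3.711] | wz -0.07 F [-0.3  0.5 -1. ]
```

Emit:
carry_out(deltas=[[100,-0.94,-0.2,0.3,0,0,-0.07],[100,-0.94,-0.2,0.4,0,0,0],[100,-0.94,-0.2,0.4,0,0,0],[100,-0.94,-0.2,0.4,0,0,0],[100,-0.94,-0.2,0.4,0,0,0],[100,-0.94,-0.2,0.4,0,0,0],[100,-0.94,-0.2,0.4,0,0,0],[100,-0.94,-0.2,0.4,0,0,0],[100,-0.94,-0.2,0.4,0,0,0],[100,0,0,0.2,0,0,0],[100,0,0,0,0,0,0],[100,0,0,0,0,0,0]], squeeze=40)

```text
clock: 2.1
position: [440.8, 329.1, 120.5]
eef_rot: [-0.0, 0.186, 0.982, 0.0]
contact_force: [-0.0, -0.6, 1.1]
grip_width: 0.999
gripper_force: 0.0
```

```bash
python3 - <<'E'
from h import *
plan([431.5,315.5,5],1.195)
shot('top','b.png',(110,160,250,280),5)
E
```

```text
clock 2.1 pos [440.8 329.1 120.5] tilt [-0.001  0.    -1.   ] psi 1.196 j6 0.8942547585983865 | shift tool units [ 0.121 -0.535  3.85 ] | wz 0.001 F [-0.  -0.6  1.1]
```

View pics/b.png

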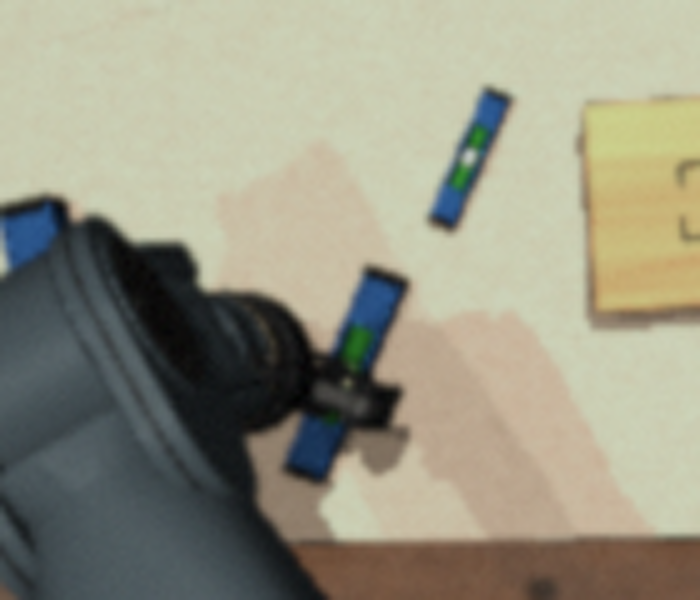

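The gripper sits over the middle level (full-image ~(180,238)); the small level at (203,191) and the large one are clear of the fingers. Correcting the offset and descending.

Emit:
carry_out(deltas=[[100,0.12,-0.53,0.5,0,0,0],[100,0,0,0.9,0,0,0],[100,0,0,0.9,0,0,0],[100,0,0,0.8,0,0,0],[100,0,0,0.5,0,0,0],[100,0,0,0.24,0,0,0],[10,0,0,0,0,0,0],[10,0,0,0,0,0,0],[10,0,0,0,0,0,0],[10,0,0,0,0,0,0],[10,0,0,0,0,0,0],[10,0,0,0,0,0,0]])

```text
clock: 3.35
position: [433.7, 316.1, 6.8]
eef_rot: [0.001, 0.187, 0.982, 0.001]
contact_force: [0.9, 1.7, 4.0]
grip_width: 0.296
gripper_force: 41.6
```

Emit:
carry_out(deltas=[[10,0,0,-0.5,0,0,0],[10,0,0,-1,0,0,0],[10,0,0,-1,0,0,0],[10,0,0,-1,0,0,0],[10,0,0,-0.5,0,0,0.14],[10,0,0,0,0,0,0.145],[10,0,0,0,0,0,0.145],[10,0,0,0,0,0,0.145],[10,0,0,0,0,0,0.145],[10,0,0,0,0,0,0.145],[10,0,0,0,0,0,0.145],[10,0,0,0,0,0,0.14]])

```text
clock: 4.55
position: [431.4, 314.5, 123.7]
eef_rot: [-0.0, 0.693, 0.721, -0.002]
contact_force: [0.2, -1.0, -1.3]
grip_width: 0.296
gripper_force: 40.7
```

```bash
python3 - <<'E'
from h import *
s=manip.state();print(s['grip_width'],s['gripper_force'])
plan([538.5,20.5,126],0.045)
E
```

```text
0.2959424234546846 40.67198395729065
clock 4.55 pos [431.4 314.5 123.7] tilt [-0.003 -0.002 -1.   ] psi 0.039 j6 2.036186068209125 | shift tool units [-9.931  3.186 -0.068] | wz -0.006 F [ 0.2 -1.  -1.3]
```

Emit:
carry_out(deltas=[[10,-0.5,0.2,0,0,0,0],[10,-0.95,0.3,0,0,0,0],[10,-0.95,0.3,0,0,0,0],[10,-0.95,0.3,0,0,0,0],[10,-0.95,0.3,0,0,0,0],[10,-0.95,0.3,0,0,0,0],[10,-0.95,0.3,0,0,0,0],[10,-0.95,0.3,0,0,0,0],[10,-0.95,0.3,0,0,0,0],[10,-0.95,0.3,0,0,0,0],[10,-0.6,0.2,0,0,0,0],[10,-0.28,0.09,0,0,0,0]])

```text
clock: 5.75
position: [540.8, 20.1, 123.8]
eef_rot: [-0.001, 0.692, 0.722, -0.001]
contact_force: [-0.1, 0.5, -1.2]
grip_width: 0.295
gripper_force: 40.7
```

Emit:
carry_out(deltas=[[10,0,0,0,0,0,0],[10,0,0,0,0,0,0],[10,0,0,0,0,0,0]])

```text
clock: 6.05
position: [540.7, 23.0, 124.8]
eef_rot: [-0.0, 0.691, 0.723, -0.0]
contact_force: [0.3, -0.4, -1.0]
grip_width: 0.294
gripper_force: 40.7
```

```bash
python3 - <<'E'
from h import *
plan([538.5,20.5,72],0.045)
shot('top','c.png',(220,160,360,250),5)
E
```

```text
clock 6.05 pos [540.7  23.  124.8] tilt [-0.001  0.001 -1.   ] psi 0.046 j6 1.4427122084943163 | shift tool units [-0.08  -0.076  1.762] | wz 0.001 F [ 0.3 -0.4 -1. ]
```

View pics/c.png

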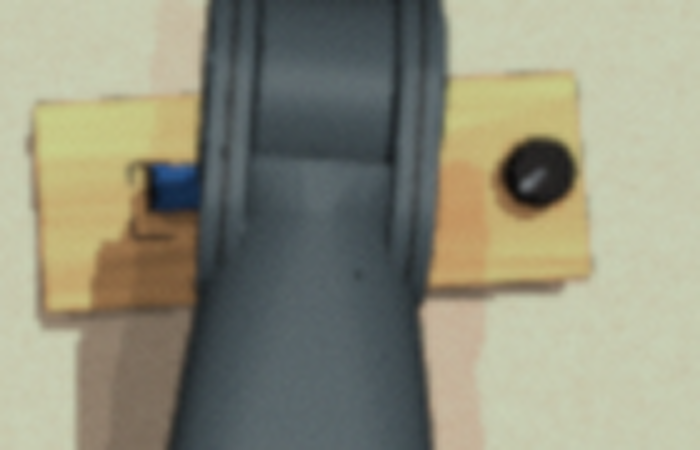

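The held level hangs over the outline: its left end is at crop (150,188) against outline marks at (130,165)-(135,235), consistent with parallax. The knob is at crop (540,172). Lowering.

Emit:
carry_out(deltas=[[10,-0.08,-0.08,0.5,0,0,0],[10,0,0,0.6,0,0,0],[10,0,0,0.4,0,0,0],[10,0,0,0.15,0,0,0],[10,0,0,0.05,0,0,0],[10,0,0,0,0,0,0],[10,0,0,0,0,0,0]])

```text
clock: 6.8
position: [539.7, 19.4, 75.1]
eef_rot: [0.001, 0.691, 0.723, 0.001]
contact_force: [0.7, -0.9, -2.2]
grip_width: 0.292
gripper_force: 40.8
```

Emit:
carry_out(deltas=[[10,0,0,0.04,0,0,0],[10,0,0,0.03,0,0,0],[10,0,0,0,0,0,0]])

```text
clock: 7.1
position: [539.7, 19.3, 73.0]
eef_rot: [0.001, 0.691, 0.723, 0.001]
contact_force: [-0.7, 0.0, 1.7]
grip_width: 0.294
gripper_force: 41.1
```

Emit:
carry_out(deltas=[[10,0,0,0.03,0,0,0],[10,0,0,0,0,0,0],[60,0,0,0,0,0,0],[60,0,0,0,0,0,0],[60,0,0,0,0,0,0],[60,0,0,0,0,0,0],[60,0,0,-0.3,0,0,0],[60,0,0,-0.9,0,0,0],[90,0,0,-1,0,0,0],[90,0,0,-1,0,0,0],[90,0,0,-0.5,0,0,0],[90,0,0,0,0,0,0]])

```text
clock: 8.3
position: [541.0, 19.2, 185.6]
eef_rot: [0.002, 0.691, 0.723, 0.002]
contact_force: [1.3, -0.2, -0.6]
grip_width: 0.9
gripper_force: 0.0
```

```bash
python3 - <<'E'
from h import *
plan([547,-143.5,170],2.1)
E
```

```text
clock 8.3 pos [541.   19.2 185.6] tilt [ 0.006 -0.001 -1.   ] psi 0.045 j6 1.437422780051367 | shift tool units [-5.428 -0.047  0.523] | wz -2.055 F [ 1.3 -0.2 -0.6]
```

Emit:
carry_out(deltas=[[90,-0.9,0,0.1,0,0,0],[90,-0.9,0,0.1,0,0,0],[90,-0.9,0,0.1,0,0,0],[90,-0.9,0,0.1,0,0,0],[90,-0.9,0,0.1,0,0,0],[90,-0.9,-0.05,0.02,0,0,0],[90,0,0,0,0,0,-0.145],[90,0,0,0,0,0,-0.145],[90,0,0,0,0,0,-0.145],[90,0,0,0,0,0,-0.145],[90,0,0,0,0,0,-0.145],[90,0,0,0,0,0,-0.145]])

```text
clock: 9.5
position: [543.7, -142.1, 164.0]
eef_rot: [-0.002, 0.319, 0.948, 0.0]
contact_force: [0.6, -0.3, -0.4]
grip_width: 0.903
gripper_force: 0.0
```

Emit:
carry_out(deltas=[[90,0,0,0,0,0,-0.145],[90,0,0,0,0,0,-0.145],[90,0,0,0,0,0,-0.145],[90,0,0,0,0,0,-0.145],[90,0,0,0,0,0,-0.145],[90,0,0,0,0,0,-0.145],[90,0,0,0,0,0,-0.145],[90,0,0,0,0,0,-0.145],[90,0,0,0,0,0,0]])

```text
clock: 10.4
position: [543.8, -142.1, 164.3]
eef_rot: [-0.001, -0.249, 0.968, 0.001]
contact_force: [-0.0, 0.5, -0.2]
grip_width: 0.902
gripper_force: 0.0
```

```bash
python3 - <<'E'
from h import *
plan([547,-143.5,80],2.1)
shot('top','d.png',(220,160,360,250),5)
E
```

```text
clock 10.4 pos [ 543.8 -142.1  164.3] tilt [-0.003  0.001 -1.   ] psi 2.075 j6 -0.8788920347439224 | shift tool units [-0.079 -0.101  2.808] | wz -0.025 F [-0.   0.5 -0.2]
```

View pics/d.png

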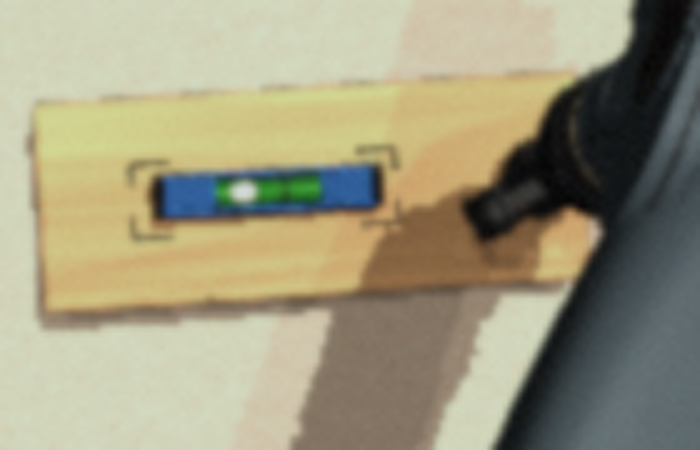

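The level lies inside the outline (level crop x 155–381, marks 130–398). The bubble is at (243,191) against the vial middle at (269,188): about 16 mm off, so roughly 2.3 rad. Gripping the knob.

Emit:
carry_out(deltas=[[90,-0.08,-0.1,0.5,0,0,0],[90,0,0,0.8,0,0,0],[90,0,0,0.8,0,0,0],[90,0,0,0.6,0,0,0],[90,0,0,0.3,0,0,0],[90,0,0,0,0,0,0],[20,0,0,0,0,0,0],[20,0,0,0,0,0,0],[20,0,0,0,0,0,0],[20,0,0,0,0,0,0],[20,0,0,0,0,0,0]], squeeze=40)

```text
clock: 11.55
position: [549.1, -143.8, 78.4]
eef_rot: [0.001, -0.25, 0.968, -0.0]
contact_force: [-1.9, 1.5, 5.8]
grip_width: 0.453
gripper_force: 41.4
```

Emit:
carry_out(deltas=[[20,0,0,-0.01,0,0,0.1],[20,0,0,-0.017,0,0,0.14],[20,0,0,-0.017,0,0,0.14],[20,0,0,-0.017,0,0,0.14],[20,0,0,-0.017,0,0,0.14],[20,0,0,-0.017,0,0,0.14],[20,0,0,-0.017,0,0,0.14],[20,0,0,-0.017,0,0,0.14],[20,0,0,-0.017,0,0,0.14],[20,0,0,-0.017,0,0,0.14],[20,0,0,-0.017,0,0,0.14],[20,0,0,-0.017,0,0,0.14]])

```text
clock: 12.75
position: [548.8, -143.1, 84.2]
eef_rot: [0.0, 0.54, 0.842, 0.001]
contact_force: [-1.8, 3.8, 6.3]
grip_width: 0.452
gripper_force: 40.0
```

Emit:
carry_out(deltas=[[20,0,0,-0.017,0,0,0.14],[20,0,0,-0.017,0,0,0.14],[20,0,0,-0.017,0,0,0.14],[20,0,0,-0.017,0,0,0.14],[20,0,0,0,0,0,0],[20,0,0,0,0,0,0],[20,0,0,0,0,0,0],[20,0,0,0,0,0,0],[20,0,0,0,0,0,0],[20,0,0,0,0,0,0],[20,0,0,0,0,0,0],[20,0,0,0,0,0,0]])

```text
clock: 13.95
position: [548.7, -142.6, 86.2]
eef_rot: [-0.0, 0.75, 0.662, 0.001]
contact_force: [-0.3, 3.8, 6.8]
grip_width: 0.459
gripper_force: 40.0
```

Emit:
carry_out(deltas=[[20,0,0,0,0,0,0],[20,0,0,0,0,0,0],[20,0,0,0,0,0,0],[20,0,0,0,0,0,0],[20,0,0,0,0,0,0],[20,0,0,0,0,0,0],[20,0,0,0,0,0,0]])

```text
clock: 14.65
position: [548.7, -142.6, 86.2]
eef_rot: [-0.0, 0.75, 0.662, 0.001]
contact_force: [-0.2, 4.2, 7.4]
grip_width: 0.451
gripper_force: 40.0
```

```bash
cat >> h.py <<'E'
def bubble(n=4):
    p=np.mean([optics.camera('top')[0].astype(float) for _ in range(n)],0).astype(np.uint8)[183:212,240:310]
    p=cv2.resize(p,None,fx=8,fy=8,interpolation=cv2.INTER_CUBIC);h=cv2.cvtColor(p,cv2.COLOR_RGB2HSV)
    cv2.imwrite('pics/bub.png',p[:,:,::-1])
    def big(m): 
        _,l,st,c=cv2.connectedComponentsWithStats(m.astype(np.uint8));i=1+np.argmax(st[1:,4]);return l==i
    b=big((h[...,0]>98)&(h[...,0]<130)&(h[...,1]>100)) if 0 else ((h[...,0]>98)&(h[...,0]<130)&(h[...,1]>110)).astype(np.uint8)
    b=big(cv2.morphologyEx(b,cv2.MORPH_CLOSE,np.ones((41,121))))
    r=cv2.minAreaRect(np.argwhere(b)[:,::-1].astype(np.float32));box=cv2.boxPoints(r)
    inn=cv2.erode(b.astype(np.uint8),np.ones((9,9)))>0
    w=inn&(h[...,1]<70)&(h[...,2]>120)
    g=inn&(h[...,0]>40)&(h[...,0]<85)&(h[...,1]>90)
    gg=np.argwhere(g|w)[:,1];c=np.argwhere(w)[:,1]
    sc=140/226*5/8
    print('blue ctr',r[0],r[1],'bubble x',c.mean(),len(c),'vial',np.percentile(gg,[1,99]),'off mm vs blue',(c.mean()-r[0][0])*sc,'vs vial',(c.mean()-np.percentile(gg,[1,99]).mean())*sc)
E
python3 - <<'E'
from h import *
bubble();plan([547,-143.5,80],-.1)
E
```

```text
blue ctr (266.3268737792969, 122.65023803710938) (63.53935241699219, 347.51959228515625) bubble x nan 0 vial [350. 350.] off mm vs blue nan vs vial nan
clock 14.85 pos [ 548.6 -142.6   86.2] tilt [ 0.001  0.002 -1.   ] psi -0.124 j6 1.3209381966605043 | shift tool units [-0.037 -0.051  0.206] | wz -0.024 F [-1.   4.6  7.2]h.py:35: RuntimeWarning: Mean of empty slice.
  print('blue ctr',r[0],r[1],'bubble x',c.mean(),len(c),'vial',np.percentile(gg,[1,99]),'off mm vs blue',(c.mean()-r[0][0])*sc,'vs vial',(c.mean()-np.percentile(gg,[1,99]).mean())*sc)
  ret = ret.dtype.type(ret / rcount)
```

View pics/bub.png

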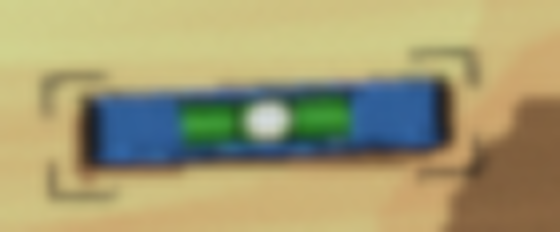

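The bubble (267,121) sits in the middle of the vial (181–351) and between the two lines. Releasing the knob and re-checking.

Emit:
carry_out(deltas=[[90,0,0,0,0,0,0],[90,0,0,0,0,0,0],[90,0,0,0,0,0,0],[90,0,0,0,0,0,0],[90,0,0,-0.5,0,0,0],[90,0,0,-0.9,0,0,0],[90,0,0,-0.9,0,0,0],[0,0,0,-0.5,0,0,0],[0,0,0,0,0,0,0],[0,0,0,0,0,0,0],[0,0,0,0,0,0,0],[0,0,0,0,0,0,0]])

```text
clock: 16.05
position: [547.3, -143.6, 166.5]
eef_rot: [-0.002, 0.75, 0.662, -0.001]
contact_force: [-0.5, -0.4, -0.4]
grip_width: 0.04
gripper_force: 0.0
```

Emit:
carry_out(deltas=[[0,0,0,0,0,0,0],[0,0,0,0,0,0,0],[0,0,0,0,0,0,0],[0,0,0,0,0,0,0],[0,0,0,0,0,0,0],[0,0,0,0,0,0,0]])

```text
clock: 16.65
position: [548.4, -144.0, 168.5]
eef_rot: [0.0, 0.75, 0.662, 0.0]
contact_force: [0.4, 0.4, -0.4]
grip_width: 0.001
gripper_force: 0.0
```

```bash
cat >> h.py <<'E'
def bub2(n=6):
    p=np.mean([optics.camera('top')[0].astype(float) for _ in range(n)],0).astype(np.uint8)[183:212,240:310]
    p=cv2.resize(p,None,fx=8,fy=8,interpolation=cv2.INTER_CUBIC);h=cv2.cvtColor(p,cv2.COLOR_RGB2HSV);cv2.imwrite('pics/bub2.png',p[:,:,::-1])
    r=np.zeros(h.shape[:2],bool);r[98:145,160:370]=1
    g=np.argwhere(r&(h[...,0]>40)&(h[...,0]<80)&(h[...,1]>120));w=np.argwhere(r&(h[...,1]<70)&(h[...,2]>150))
    v=np.percentile(g[:,1],[.5,99.5]);print('vial',v,v.mean(),'bubble',w.mean(0),len(w),'mm',(w[:,1].mean()-v.mean())*0.387)
E
python3 - <<'E'
from h import *
bub2();c=ray('top',(273.3,198.3),98);print(c);plan([c[0],c[1],110],-.12)
s=manip.state();print(s['contact_force'],s['grip_width'])
E
```

```text
vial [183. 348.] 265.5 bubble [120.05783738 266.87426655] 1193 mm 0.5318411567476984
[537.8581584   20.93725194  98.        ]
clock 16.95 pos [ 548.4 -144.   168.5] tilt [ 0. -0. -1.] psi -0.125 j6 1.320741282363212 | shift tool units [ 5.411 -1.033  1.95 ] | wz -0.005 F [-0.1  0.6  0.2]
[-0.05885083  0.59114409  0.19411263] 0.0030896773835106233
```

View pics/bub2.png

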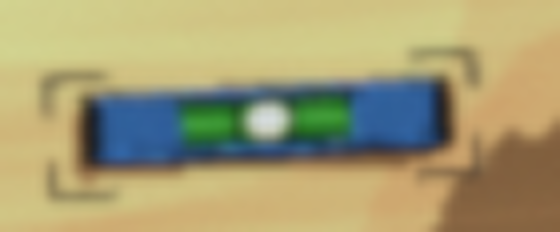

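With the knob released, the bubble (267,120) is 0.5 mm from the middle and the level is inside its outline. Now moving above the level to press.

Emit:
carry_out(deltas=[[0,0.6,-0.12,0,0,0,0],[0,0.9,-0.17,0,0,0,0],[0,0.9,-0.17,0,0,0,0],[0,0.9,-0.17,0,0,0,0],[0,0.9,-0.17,0.3,0,0,0],[0,0.8,-0.15,0.6,0,0,0],[0,0.41,-0.08,0.6,0,0,0],[0,0,0,0.3,0,0,0],[0,0,0,0.1,0,0,0],[0,0,0,0,0,0,0],[0,0,0,0,0,0,0],[0,0,0,0,0,0,0]])

```text
clock: 18.15
position: [538.7, 20.1, 112.6]
eef_rot: [0.001, 0.75, 0.661, 0.001]
contact_force: [0.3, -0.2, -0.2]
grip_width: -0.002
gripper_force: 0.0
```

Emit:
carry_out(deltas=[[0,0,0,0.2,0,0,0],[0,0,0,0.1,0,0,0],[0,0,0,0.06,0,0,0],[0,0,0,0.04,0,0,0],[0,0,0,0,0,0,0],[0,0,0,0,0,0,0]])

```text
clock: 18.75
position: [537.9, 20.9, 99.5]
eef_rot: [0.0, 0.75, 0.662, 0.0]
contact_force: [-0.2, 0.7, -0.1]
grip_width: -0.002
gripper_force: 0.0
```

Emit:
carry_out(deltas=[[0,0,0,0.03,0,0,0],[0,0,0,0.03,0,0,0],[0,0,0,0.02,0,0,0],[0,0,0,0,0,0,0],[0,0,0,0,0,0,0]])

```text
clock: 19.25
position: [538.1, 20.9, 98.1]
eef_rot: [0.0, 0.75, 0.662, 0.0]
contact_force: [-1.7, -0.3, 5.9]
grip_width: 0.004
gripper_force: 2.8
```

Emit:
carry_out(deltas=[[0,0,0,0.02,0,0,0],[0,0,0,0,0,0,0],[0,0,0,0,0,0,0],[0,0,0,0,0,0,0]])

```text
clock: 19.65
position: [538.2, 20.9, 98.1]
eef_rot: [0.0, 0.75, 0.662, 0.0]
contact_force: [-3.1, -0.6, 7.7]
grip_width: -0.0
gripper_force: 3.8
```

Emit:
carry_out(deltas=[[0,0,-0.01,0.02,0,0,0],[0,0,-0.01,0,0,0,0],[0,0,0,0,0,0,0],[0,0,0,0,0,0,0],[0,0,0,0,0,0,0],[0,0,0,0,0,0,0]])

```text
clock: 20.25
position: [538.1, 20.9, 98.0]
eef_rot: [0.001, 0.75, 0.662, 0.001]
contact_force: [-2.0, -0.5, 9.3]
grip_width: 0.0
gripper_force: 4.4
```

```bash
python3 - <<'E'
from h import *
shot('top','e.png',(220,160,360,250),5)
for _ in range(4): optics.camera('side');s=manip.state();print(s['clock'],np.round(s['contact_force'],1),np.round(s['position'],1))
E
```

```text
20.35 [-2.   0.5  8.8] [538.1  20.9  98. ]
20.4 [-2.4 -0.   9.1] [538.2  20.9  98.1]
20.45 [-2.8  0.1  8.9] [538.1  20.9  98.1]
20.5 [-2.4 -0.6  9.4] [538.2  20.9  98. ]
```

View pics/e.png

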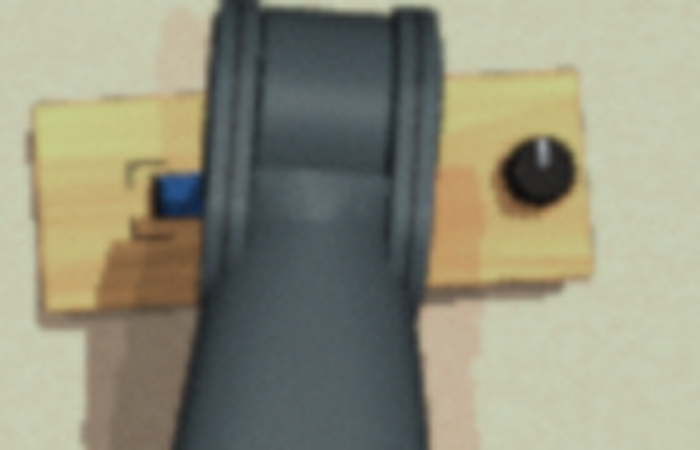

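The level's end is still at crop (155,195), inside the marks (128–175), and the press is at about 9 N. One small nudge, a second's hold, then hand in.

Emit:
carry_out(deltas=[[0,0,-0.01,0.015,0,0,0],[0,0,0,0,0,0,0],[0,0,0,0,0,0,0],[0,0,0,0,0,0,0],[0,0,0,0,0,0,0],[0,0,0,0,0,0,0],[0,0,0,0,0,0,0],[0,0,0,0,0,0,0],[0,0,0,0,0,0,0],[0,0,0,0,0,0,0]])

```text
clock: 21.5
position: [538.1, 20.9, 98.0]
eef_rot: [0.001, 0.75, 0.662, 0.001]
contact_force: [-3.3, 0.3, 10.4]
grip_width: 0.002
gripper_force: 5.0
```

```bash
python3 - <<'E'
from h import *
f=np.array(manip.state()['contact_force']);print(f)
if 7.5<f[2]<13: print(workorder.hand_in())
E
```

```text
[-3.28423761  0.32372491 10.42127126]
the job is handed in; nothing more can be done
None
```

The job is handed in: the level is inside its outline, the bubble was 0.5 mm from the middle when last seen (the arm hid the vial during the press), and the fingertips are still pressing at about 10.4 N, at 21.5 s of the 72 s allowed.

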